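# Switch the hood's gas selector to the blue line

## Task

Switch the gas selector to the blue line: with the outside of the fingers, push the lever's knob along the gate in the selector's top into the corner slot marked by the blue disc, fully home, without putting it into any other disc's slot on the way. Only push: do not take the knob between the fingers, and do not lift or shove the vials, dishes and other things standing around. When it is done, leave the lever there and move clear.

Things in the scene. Friction and masses are not known exactly. Their poses are not given: they have to be found in the camera images.
- selector: Gas selector: white box, aluminium top, 150 x 150 mm, 112 mm high, fixed to the table, turned up to 0.4 rad. Origin at the centre of its underside, x and y along its sides, z up. The slotted gate in its top guides the lever (see gate). Four coloured discs on top mark the gate's four corners, one gas line each.
- gate (a point): Centre of the gate, level with the selector's top, axes as the selector's. Three slots 15 mm wide run along x, 23 mm apart in y (centres), joined only by ONE cross channel along y through the middle: a double H. The lever changes slots only there, with the knob within about 6 mm of x = 0; the wall ends are rounded. It starts in the -x half of the middle slot, whose ends have no disc.
- knob (a point): Centre of the lever's black knob: round upright grip, 30 mm across, 44 mm long (22 mm above and below this point), on a 10 mm steel stem; this frame's z points up the stem. 175 mm above the table when upright, about 165 mm home in a corner. Travels 40 mm either way from the gate's centre in x and in y, to hard stops. Needs about 2 N to move and stays where it is left.
- pivot (a point): Point about which the lever leans (gimbal inside the box): 155 mm from the knob's centre along the stem, 20 mm above the table, on the selector's vertical centre line.
- swing_x (a joint): Lean of the lever along the selector's x, rad: 0 upright, -0.26 to +0.26 at the ends; positive moves the knob to the selector's +x.
- swing_y (a joint): Lean of the lever along the selector's y, rad: 0 middle slot, -0.26 and +0.26 the outer slots; positive moves the knob to the selector's +y.
- disc_blue: Blue fixed flat disc, 23 mm across and 2 mm thick, on the selector's top; origin at the centre of its underside. It marks the wanted slot: the knob fully home in that slot stands straight above the disc (same horizontal position). Discs are at the selector's x = +-38.5 mm, y = +-40 mm, in any order of colours.
- disc_yellow: Yellow fixed flat disc, 23 mm across and 2 mm thick, on the selector's top; origin at the centre of its underside. Marks another line's corner slot.
- disc_red: Red fixed flat disc, 23 mm across and 2 mm thick, on the selector's top; origin at the centre of its underside. Marks another line's corner slot.
- disc_green: Green fixed flat disc, 23 mm across and 2 mm thick, on the selector's top; origin at the centre of its underside. Marks another line's corner slot.
- vial_a: Loose amber vial with a white cap, 27 mm across, 52 mm high, standing beside the selector (its +y side). Origin under its centre. Leave alone.
- vial_b: Loose clear vial with an orange cap, 27 mm across, 52 mm high, standing beyond the selector (its +x side). Origin under its centre. Leave alone.
- dishes: Two loose stacked culture dishes, 92 mm across, 33 mm high together, beside the selector (its -y side). Origin under the centre. Leave alone.
- wash_bottle: Loose white wash bottle, 80 mm across, 220 mm high, to the robot's right. Origin under its centre. Leave alone.
- beaker: Loose steel beaker, 70 mm across, 85 mm high, to the robot's right. Origin under its centre. Leave alone.
- tube_rack: Loose blue rack with three capped tubes, 80 x 160 mm, 87 mm high, to the robot's left. Origin under its centre. Leave alone.

How it is judged:
At the end, for the whole second after the job is handed in: The lever is at rest with the knob's centre within 10 mm, seen from above, of the blue disc's centre; every loose thing still stands upright within 20 mm of where it was (horizontal distance between knob and disc_blue below 0.01 m and velocity of joint swing_x between -0.05 and 0.05 rad/s and velocity of joint swing_y between -0.05 and 0.05 rad/s and distance of each of vial_a, vial_b, dishes, wash_bottle, beaker, tube_rack from where it was at the start of the episode below 0.02 m and angle between each of vial_a, vial_b, dishes, wash_bottle, beaker, tube_rack's own z axis and vertical below 0.2 rad); the robot touches nothing.
It fails at once if the lever is put into the slot of another disc (knob within 15 mm, seen from above, of that disc) (horizontal distance between knob and disc_yellow below 0.015 m or horizontal distance between knob and disc_red below 0.015 m or horizontal distance between knob and disc_green below 0.015 m).
It fails at once if the knob is taken between the fingers (the grasp point within 12 mm of the knob's axis and no higher than 10 mm above its top) (x of the grasp point in the frame of knob between -0.012 and 0.012 m and y of the grasp point in the frame of knob between -0.012 and 0.012 m and z of the grasp point in the frame of knob between -0.06 and 0.032 m).
It fails at once if a thing standing around is shoved more than 20 mm, lifted more than 10 mm or tipped (distance of any of vial_a, vial_b, dishes, wash_bottle, beaker, tube_rack from where it was at the start of the episode above 0.02 m or angle between any of vial_a, vial_b, dishes, wash_bottle, beaker, tube_rack's own z axis and vertical above 0.2 rad or height (world z) of any of vial_a, vial_b, dishes, wash_bottle, beaker, tube_rack above 0.01 m).
It also fails if it takes over 51 s, if anything falls off the work surface, if the arm or the gripper's body presses on something with over 40 N, if the wrist force passes 120 N, or if a joint passes its speed limit or range.

## Robot

A 6-joint arm with a two-finger parallel gripper is mounted at the origin on the work surface. World frame = base frame: x ahead of the robot, y to its left, z up, the work surface at z = 0. Lengths are in m, angles in rad, forces in N, time in s.
With the tool pointing down it reaches from about 0.325 to 0.75 m from the base axis. Payload 7.6 kg.
Tool frame: the origin (TCP) lies on the centre line of the jaws, within the pads' length; the fingertips stand 14 mm ahead of it and the grasp point (between the pads) lies 5 mm behind it; z points along the fingers, y is the direction in which the jaws open and shut (so a half turn about z gives the same grasp; the last joint's range is limited). The gripper opens to 85 mm and grips with 20 to 120 N. Pads are 22 mm wide; open, the fingers measure 114 mm over their backs; the gripper's body (76 mm by 85 mm) begins 54 mm behind the grasp point. The pads swing forward as they close: fully open they stand 13 mm farther back than shut.
Start: joints at [-1.263, 0.052, 1.401, -0, 1.689, -0.07], TCP at [0.194, -0.488, 0.245] pointing down, gripper open.
Joint ranges: [-2.9, 2.9], [-0.91, 2.17], [0.12, 2.37], [-1.06, 4.2], [0.26, 2.73], [-2.93, 2.93]. Speed limits (rad/s): [2.57, 2.57, 3.01, 3.14, 3.14, 3.14].

## Interface

Orientations are given as a rotation vector (axis times angle).
In Python, from plant import r gives the robot as it stands.
- The arm moves only by the tool servo_tool, never from a script. Its argument "series" is a list that holds one entry, the list of rows, each a list of 4 numbers: the shift along the world's x, y, z in mm, then the turn about the world's z in rad. In form: [[[tx, ty, tz, roll], ...]]. A call has 1 to 5 rows; each row is the pose to reach, as a shift and turn from the pose commanded when the call began; what a row does not reach only later rows make up. A row lasts 1/12 s, in which the tool goes at most 41.7 mm and 7.16 degrees, less where a joint would pass 70% of its speed; a pose out of reach is approached as far as the arm can. A call with a gripper value outside its range is refused whole. "hand" is the opening, from 0 (shut) to 1 (fully open), set as the call begins (left out, the last holds). The fingers move at their own pace and stop on an object; "grip_force" is the grip in N (left out, the last holds). Time passes only in rows, so rows that repeat a pose let the fingers close. It gives the time, the measured TCP pose, the force and the opening at its end, in the units of the state.
- r.read_state(): the state, without advancing time (a new reading comes with each control period).
- r.read_camera(name): name is "side" or "top"; returns a dict with "pixels" (420x560x3 uint8, red, green, blue), "camera_matrix" (3x3 intrinsics, pixels), "rvec" (rotation vector, rad) and "tvec" (3), from world to camera coordinates, as OpenCV has them. Camera axes: x right, y down, z forward; pixel columns grow to the right and rows downward; lengths in m; the calibration is good to about 2 mm. A picture is of the moment at which its call begins. There is no depth.
- r.sign_off(): hands the job in, once; it reports no verdict.
The state is a dict: "time_s": time; "q": joint angles; "joint_velocities": joint speeds; "effort": joint torques, N m; "tool_pos": TCP position; "tcp_rot": TCP orientation; "contact_force": force on the tool from outside, world axes, zero at the start; "moment": the same for the moment, N m; "finger_gap": finger opening in m.
Only numpy, scipy, OpenCV 4.12 (cv2) and the standard library are available. Lean on these libraries where they do the work, as an engineer would, in place of code of your own. Each camera call takes 0.05 s, during which the arm holds its last target.

## Working session

There is one attempt and no reset: what is moved stays moved. The work goes in short steps, Python scripts to look and compute and a tool call to move; the robot and the scene stay as the last step left them, time stands still between calls to the robot, and variables do not carry over. Pictures are saved under pics/ and viewed, and the job is handed in when it is done.

Besides the shell and the picture viewer there is one more tool, called as name([rows], argument=value, ...), one row to a line, values as JSON. servo_tool: Moves the arm, as the interface text tells. Its arguments: {"type":"object","properties":{"series":{"type":"array"},"hand":{"type":"number"},"grip_force":{"type":"number"}},"required":["series"]}

```bash
mkdir -p pics; ls; python3 - <<'E'
from plant import r
import cv2
s=r.read_state();print(s)
for n in("top","side"):
    c=r.read_camera(n);cv2.imwrite(f"pics/{n}0.png",c["pixels"][:,:,::-1]);print(n,c["camera_matrix"],c["rvec"],c["tvec"])
E
```

```text
pics
{'time_s': 0.0, 'q': array([-1.26328535e+00,  5.28324353e-02,  1.40175800e+00, -1.23235831e-05,
        1.68860641e+00, -7.03121924e-02]), 'joint_velocities': array([-0.00078944,  0.00152575,  0.00014452, -0.00091409, -0.00116616,
       -0.00034196]), 'effort': array([ 1.95588545e-04, -3.81661749e+01, -3.60189629e+01,  2.34895111e-06,
        6.18127073e-03, -7.32509136e-06]), 'tool_pos': array([ 0.19359556, -0.48768887,  0.24445789]), 'tcp_rot': array([-3.08413849e+00, -5.89658452e-01,  3.17083196e-04]), 'contact_force': array([0.57617235, 0.74200385, 0.57057456]), 'moment': array([ 0.03189707,  0.00175104, -0.06601239]), 'finger_gap': 0.08537522109583598}
top [[421.90011128   0.         281.25315456]
 [  0.         421.90011128 212.37134451]
 [  0.           0.           1.        ]] [ 2.12073695 -2.17497438  0.14565296] [0.0032516  0.55442405 1.18185919]
side [[443.00709547   0.         280.99084587]
 [  0.         443.00709547 199.80401885]
 [  0.           0.           1.        ]] [ 0.17997499 -2.81260617  1.28636004] [0.54192703 0.15556253 1.20500225]
```

View pics/top0.png

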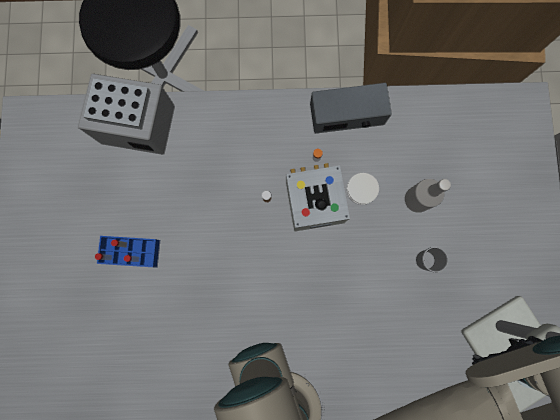

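View pics/side0.png

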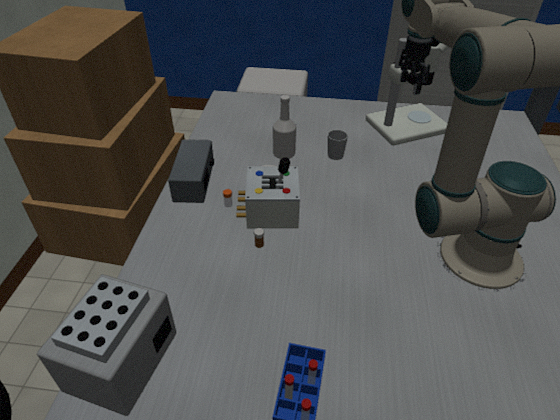

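```bash
python3 - <<'E'
import cv2
a=cv2.imread("pics/top0.png");cv2.imwrite("pics/topc.png",cv2.resize(a[80:240,200:400],None,fx=4,fy=3.75,interpolation=cv2.INTER_CUBIC)[:600])
a=cv2.imread("pics/side0.png");cv2.imwrite("pics/sidec.png",cv2.resize(a[100:300,200:460],None,fx=3,fy=3,interpolation=cv2.INTER_CUBIC))
E
```

```text
(no output)
```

View pics/topc.png

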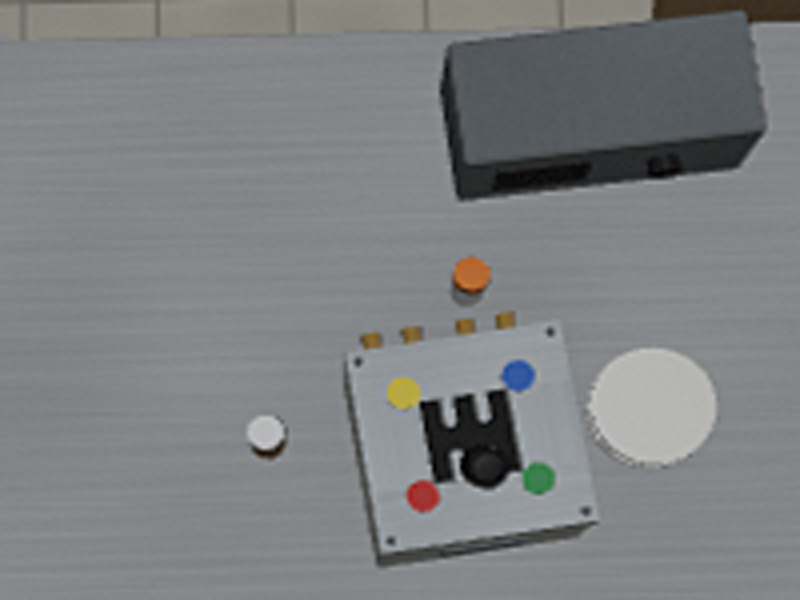

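View pics/sidec.png

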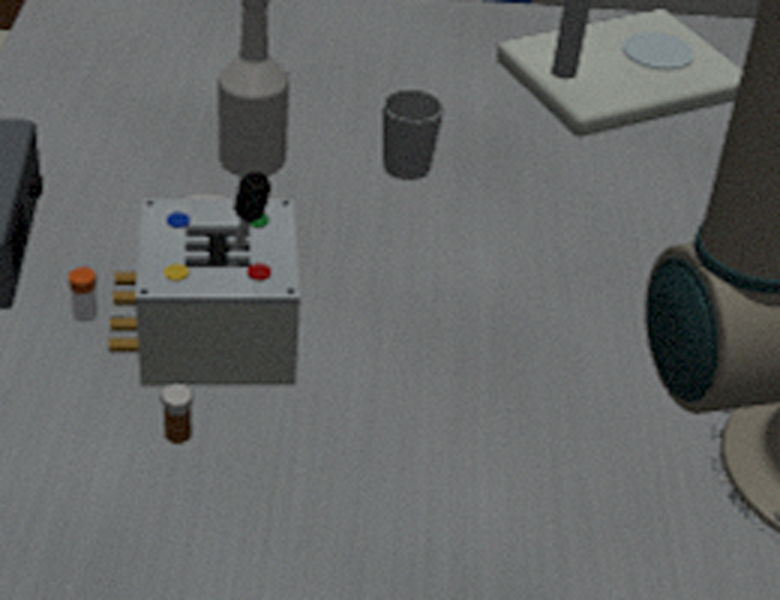

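```bash
cat > h.py <<'E'
import numpy as np,cv2
from scipy.optimize import least_squares
def proj(c,P):
    return cv2.projectPoints(np.asarray(P,float).reshape(-1,3),c["rvec"],c["tvec"],c["camera_matrix"],None)[0][:,0]
def back(c,uv,z):
    R=cv2.Rodrigues(c["rvec"])[0];t=c["tvec"]
    d=R.T@np.linalg.inv(c["camera_matrix"])@np.r_[uv,1.];o=-R.T@t
    return o+d*(z-o[2])/d[2]
def tri(cs,uvs):
    f=lambda p:np.ravel([proj(c,p)[0]-u for c,u in zip(cs,uvs)])
    s=least_squares(f,[.4,-.05,.1]);return s.x,s.fun
E
python3 - <<'E'
from h import *
from plant import r
ct,cs=r.read_camera("top"),r.read_camera("side")
pt=lambda u,v:np.array([(u+.5)/4-.5+200,(v+.5)/3.75-.5+80])
ps=lambda u,v:np.array([(u+.5)/3-.5+200,(v+.5)/3-.5+100])
T=dict(blue=(518,376),yellow=(404,392),red=(423,496),green=(538,478))
S=dict(blue=(178,220),yellow=(176,272),red=(259,272),green=(260,221))
L=dict(blue=(38.5,-40),yellow=(38.5,40),red=(-38.5,40),green=(-38.5,-40))
for k in T:
    print(k,back(ct,pt(*T[k]),.114),back(cs,ps(*S[k]),.114),tri([ct,cs],[pt(*T[k]),ps(*S[k])])[0])
def f(p):
    c,s=np.cos(p[2]),np.sin(p[2]);e=[]
    for k in T:
        x,y=np.array(L[k])/1000;P=[p[0]+c*x-s*y,p[1]+s*x+c*y,.114]
        e+=[proj(ct,P)[0]-pt(*T[k]),proj(cs,P)[0]-ps(*S[k])]
    return np.ravel(e)
s=least_squares(f,[.4,0,0]);print(s.x,s.fun.round(1))
# knob top center: top cam (486,464 top face?), side
print(tri([ct,cs],[pt(485,466),ps(253,197)]))
for nm,uv in dict(va=(266,432),vb=(471,274)).items(): print(nm,back(ct,pt(*uv),.052))
print("dish",back(ct,pt(653,406),.033))
E
python3 - <<'E'
import cv2
a=cv2.imread("pics/top0.png");cv2.imwrite("pics/topd.png",cv2.resize(a[160:235,280:360],None,fx=8,fy=8,interpolation=cv2.INTER_CUBIC))
a=cv2.imread("pics/side0.png");cv2.imwrite("pics/sided.png",cv2.resize(a[150:205,240:320],None,fx=8,fy=8,interpolation=cv2.INTER_CUBIC))
E
```

```text
blue [ 0.63022656 -0.14421191  0.114     ] [ 0.6295723  -0.14276147  0.114     ] [ 0.63018294 -0.14434745  0.11283172]
yellow [ 0.62034383 -0.06580251  0.114     ] [ 0.61867479 -0.06426396  0.114     ] [ 0.61977925 -0.06586312  0.11281054]
red [ 0.54340492 -0.07628043  0.114     ] [ 0.54234934 -0.07457806  0.114     ] [ 0.54307379 -0.07634774  0.11260836]
green [ 0.55455975 -0.15471655  0.114     ] [ 0.55032661 -0.15192812  0.114     ] [ 0.55287168 -0.15490751  0.11205619]
[ 0.58628186 -0.10981217  0.13005819] [ 0.1  0.2  0.1 -0.4 -0.2  0.4 -0.2 -0.2 -0.4  0.2 -0.2 -0.1 -0.1  0.5
 -0.9 -0.6]
(array([ 0.55441395, -0.11375944,  0.17070302]), array([ 0.00673089,  0.35186529, -0.36943705, -0.07853411]))
va [0.60449595 0.03147942 0.052     ]
vb [ 0.72540993 -0.12045961  0.052     ]
dish [ 0.62126862 -0.25133058  0.033     ]
```

View pics/topd.png

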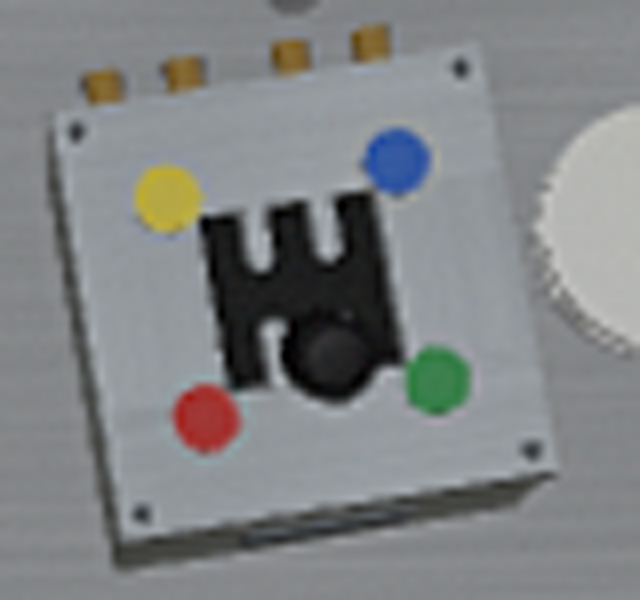

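View pics/sided.png

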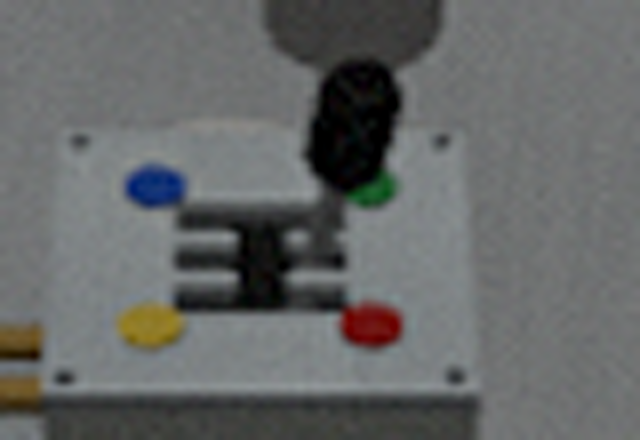

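servo_tool([
  [[15,25,20,-0.05],[35,60,40,-0.1],[55,95,55,-0.15],[75,130,55,-0.2],[95,165,55,-0.248]],
], hand=0, grip_force=20)

```text
time_s: 0.62
tool_pos: [0.2884, -0.3231, 0.3015]
tcp_rot: [3.133, 0.198, 0.002]
contact_force: [0.4, 0.0, -0.1]
finger_gap: 0.0254
```

servo_tool([
  [[25,30,0,0],[50,60,0,0],[75,90,0,0],[100,120,0,0],[120,150,0,0]],
])

```text
time_s: 1.03
tool_pos: [0.4089, -0.1725, 0.3002]
tcp_rot: [3.135, 0.204, 0.0]
contact_force: [-0.2, -1.2, -0.1]
finger_gap: -0.0
```

servo_tool([
  [[25,20,0,0],[50,35,0,0],[83,51,0,0],[83,51,0,0],[83,51,0,0]],
])

```text
time_s: 1.45
tool_pos: [0.4915, -0.1226, 0.299]
tcp_rot: [-3.134, -0.207, 0.004]
contact_force: [-0.7, -0.1, -0.8]
finger_gap: 0.0
```

servo_tool([
  [[0,0,-30,0],[0,0,-60,0],[0,0,-90,0],[0,0,-117,0],[0,0,-117,0]],
])

```text
time_s: 1.87
tool_pos: [0.4876, -0.1234, 0.1778]
tcp_rot: [-3.132, -0.201, 0.014]
contact_force: [-0.1, 0.2, -1.0]
finger_gap: 0.0
```

```bash
cat > look.py <<'E'
import sys;from h import *
from plant import r
n=sys.argv[1];s=r.read_state();print(s["time_s"],s["tool_pos"],s["contact_force"])
c,sn=np.cos(.13),np.sin(.13);d=s["tool_pos"][:2]-[.5863,-.1098];print("tcp sel mm",1000*(c*d[0]+sn*d[1]),1000*(-sn*d[0]+c*d[1]))
t=r.read_camera("top")["pixels"][160:235,280:360,::-1];q=r.read_camera("side")["pixels"][140:215,240:320,::-1]
im=np.hstack([cv2.resize(a,None,fx=5,fy=5,interpolation=cv2.INTER_CUBIC) for a in(t,q)]);cv2.imwrite(f"pics/{n}.png",im)
E
python3 look.py a1
```

```text
1.8667 [ 0.48758013 -0.12341892  0.17778965] [-0.08683804  0.22310288 -0.97695445]
tcp sel mm -99.65234000493707 -0.7065397127211711
```

View pics/a1.png

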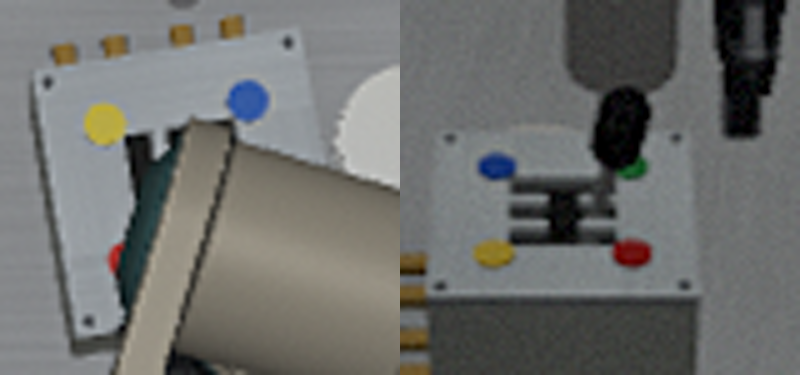

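servo_tool([
  [[10,1.3,0,0],[19.8,2.6,0,0],[24.8,3.2,0,0],[29.7,3.9,0,0],[29.7,3.9,0,0]],
])

```text
time_s: 2.38
tool_pos: [0.5214, -0.1197, 0.1848]
tcp_rot: [3.134, 0.204, 0.003]
contact_force: [-0.2, 0.4, 0.5]
finger_gap: -0.0001
```

servo_tool([
  [[4,0.5,0,0],[8,1,0,0],[12,1.5,0,0],[15,2,0,0],[15,2,0,0]],
])

```text
time_s: 2.8
tool_pos: [0.5359, -0.1175, 0.1833]
tcp_rot: [3.135, 0.204, -0.0]
contact_force: [-0.2, 0.7, 0.6]
finger_gap: -0.0
```

```bash
python3 look.py a2
```

```text
2.8 [ 0.53593841 -0.1174649   0.18331567] [-0.1940946   0.70152269  0.57884226]
tcp sel mm -50.93026549270056 -1.0716459770059132
```

View pics/a2.png

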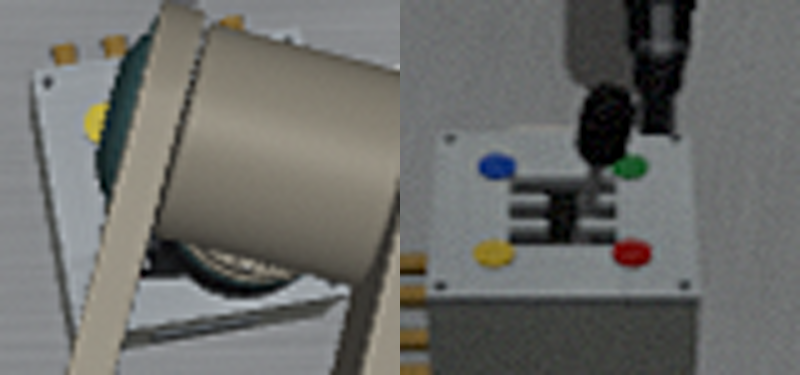

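servo_tool([
  [[4,0.6,0,0],[8,1.1,0,0],[12,1.7,0,0],[16,2.3,0,0],[20,3,0,0]],
])

```text
time_s: 3.32
tool_pos: [0.556, -0.1145, 0.1833]
tcp_rot: [3.135, 0.204, 0.0]
contact_force: [-2.2, -0.3, 1.2]
finger_gap: -0.0
```

servo_tool([
  [[2,0.3,0,0],[2,0.3,0,0]],
])

```text
time_s: 3.48
tool_pos: [0.5581, -0.1141, 0.1832]
tcp_rot: [3.135, 0.204, 0.0]
contact_force: [-0.1, -0.4, -0.3]
finger_gap: 0.0
```

```bash
python3 look.py a3; python3 - <<'E'
from h import *
from plant import r
c=r.read_camera("side")
# predicted knob centre pixel (crop coords) vs x' 
co,sn=np.cos(.13),np.sin(.13)
for x in(-15,-10,-5,0,5,10):
    a=np.arcsin(x/155);
    o=[]
    for l in(.133,.155,.177):
        X=l*np.sin(a);o.append(((proj(c,[.5863+co*X,-.1098+sn*X,.02+l*np.cos(a)])[0]-[240,140]+.5)*5-.5+[400,0]).round(0))
    print(x,o)
E
```

```text
3.4833 [ 0.55805976 -0.11411117  0.18316627] [-0.10584363 -0.39939222 -0.28897436]
tcp sel mm -28.560825717286246 -0.6138934572953816
-15 [array([585., 154.]), array([589., 123.]), array([593.,  90.])]
-10 [array([578., 154.]), array([580., 122.]), array([583.,  90.])]
-5 [array([570., 154.]), array([571., 122.]), array([572.,  89.])]
0 [array([562., 153.]), array([562., 122.]), array([562.,  89.])]
5 [array([555., 153.]), array([553., 122.]), array([551.,  89.])]
10 [array([547., 154.]), array([544., 122.]), array([541.,  89.])]
```

View pics/a3.png

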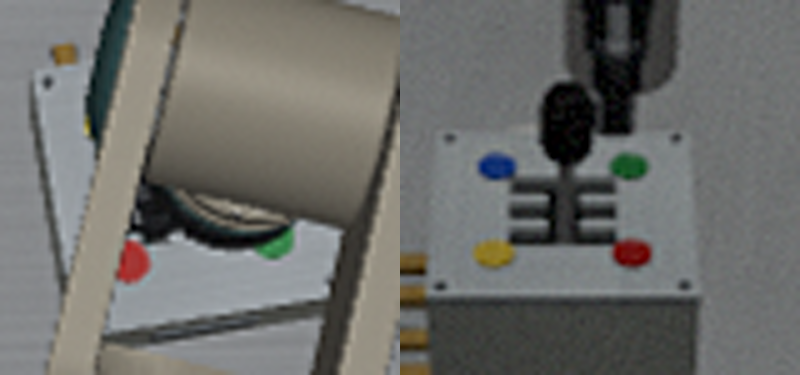

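servo_tool([
  [[1.5,0.2,0,0],[2.5,0.3,0,0],[2.5,0.3,0,0]],
])

```text
time_s: 3.88
tool_pos: [0.56, -0.1139, 0.1833]
tcp_rot: [-3.135, -0.204, 0.0]
contact_force: [-1.9, 0.2, 0.6]
finger_gap: -0.0003
```

servo_tool([
  [[-10,-1.3,0,0],[-20,-2.6,0,0],[-20,-2.6,20,0],[-20,-2.6,50,0],[-20,-2.6,60,0]],
])

```text
time_s: 4.3
tool_pos: [0.541, -0.1168, 0.2476]
tcp_rot: [3.133, 0.204, 0.009]
contact_force: [-0.1, 0.4, 1.5]
finger_gap: -0.0001
```

```bash
python3 look.py a4
```

```text
4.3 [ 0.54095885 -0.11677177  0.24764391] [-0.10290937  0.40972926  1.52256818]
tcp sel mm -45.862338125172286 -1.0351792272741334
```

View pics/a4.png

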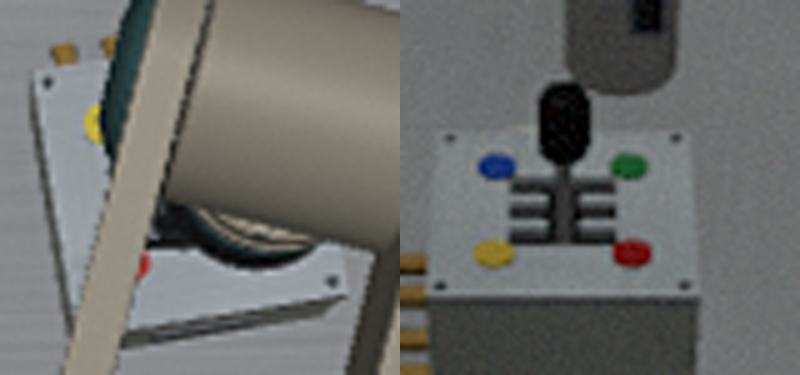

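servo_tool([
  [[13,22,0,0],[25,44,0,0],[37,66,0,0],[37,66,0,0]],
])

```text
time_s: 4.73
tool_pos: [0.5778, -0.0471, 0.2408]
tcp_rot: [-3.133, -0.209, 0.004]
contact_force: [-0.2, -0.7, -1.5]
finger_gap: 0.0002
```

servo_tool([
  [[0,0,-20,0],[0,0,-40,0],[0,0,-60,0],[0,0,-60,0],[0,0,-60,0]],
])

```text
time_s: 5.15
tool_pos: [0.5761, -0.0507, 0.1813]
tcp_rot: [-3.134, -0.203, 0.006]
contact_force: [0.8, -0.6, 0.4]
finger_gap: -0.0003
```

```bash
python3 look.py a5
```

```text
5.15 [ 0.57607042 -0.05072275  0.18132728] [ 0.77167369 -0.61945511  0.39656755]
tcp sel mm -2.484830125723982 59.90485102850837
```

View pics/a5.png

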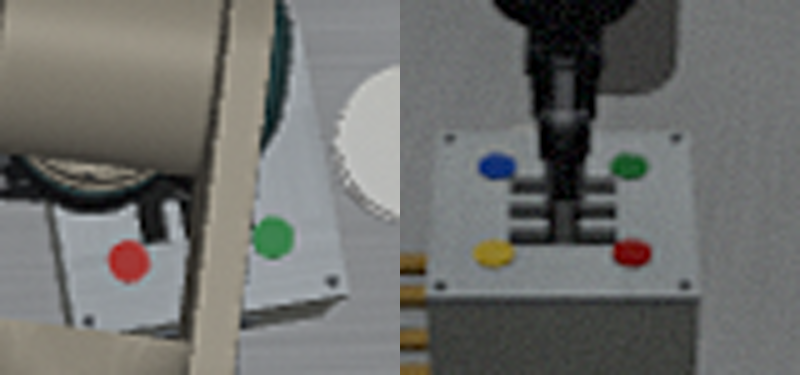

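servo_tool([
  [[2.5,-7,0,0],[3.3,-14,0,0],[4.2,-21,0,0],[5.1,-27,0,0],[5.1,-27,0,0]],
])

```text
time_s: 5.67
tool_pos: [0.5823, -0.0791, 0.1835]
tcp_rot: [3.135, 0.201, 0.001]
contact_force: [0.9, 0.4, -0.9]
finger_gap: -0.0002
```

servo_tool([
  [[0.5,-4,0,0],[1,-8,0,0],[1.5,-12,0,0],[2.1,-16,0,0],[2.6,-20,0,0]],
])

```text
time_s: 6.08
tool_pos: [0.5849, -0.0977, 0.1835]
tcp_rot: [3.135, 0.204, 0.001]
contact_force: [-0.4, 2.5, 1.8]
finger_gap: 0.0003
```

```bash
python3 look.py a6
```

```text
6.0833 [ 0.58490552 -0.09774266  0.18349361] [-0.41983408  2.49303858  1.81270179]
tcp sel mm 0.18032808373966494 12.136374815339483
```

View pics/a6.png

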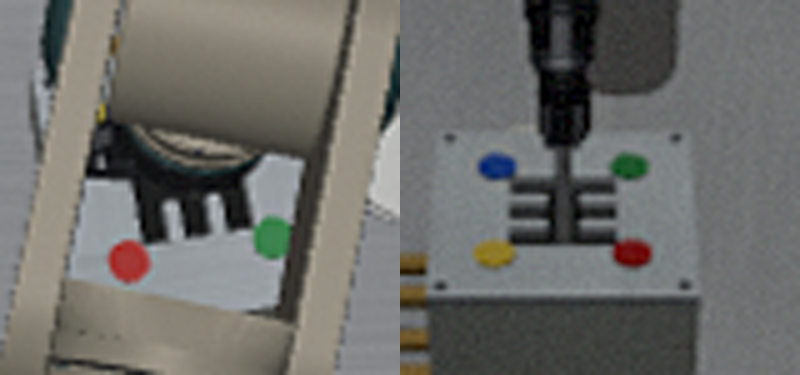

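servo_tool([
  [[0.5,-4,0,0],[1,-8,0,0],[1.5,-12,0,0],[2.1,-16,0,0],[2.5,-19,0,0]],
])

```text
time_s: 6.6
tool_pos: [0.5871, -0.117, 0.1829]
tcp_rot: [-3.135, -0.203, 0.001]
contact_force: [-0.2, 1.9, -1.1]
finger_gap: -0.0003
```

servo_tool([
  [[0.2,-1.5,0,0],[0.3,-2.5,0,0],[0.3,-2.5,0,0]],
])

```text
time_s: 6.85
tool_pos: [0.5874, -0.1193, 0.1831]
tcp_rot: [3.135, 0.203, -0.001]
contact_force: [0.6, 1.3, -1.1]
finger_gap: 0.0001
```

```bash
python3 look.py a7
```

```text
6.85 [ 0.58742221 -0.1192582   0.18312257] [ 0.55649834  1.29306353 -1.12366388]
tcp sel mm -0.11336181477876266 -9.523867950298497
```

View pics/a7.png

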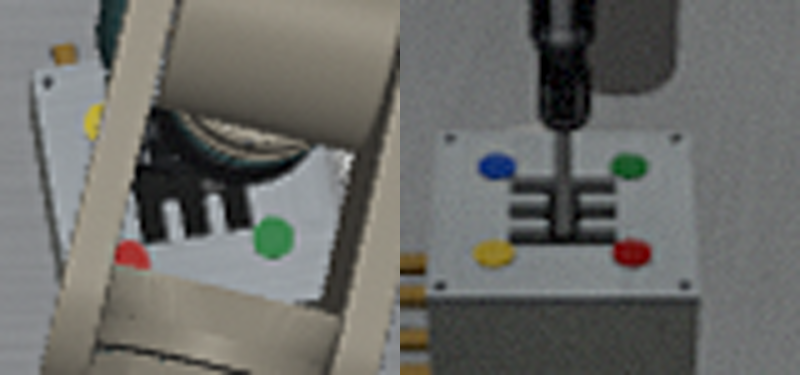

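Contact forces stay near 2 N, so the stop has not been reached; nudge on in small steps.

servo_tool([
  [[0.1,-1,0,0],[0.2,-1.5,0,0],[0.2,-1.5,0,0]],
])

```text
time_s: 7.2
tool_pos: [0.5877, -0.1205, 0.1833]
tcp_rot: [3.135, 0.204, -0.0]
contact_force: [-0.2, 2.0, -1.3]
finger_gap: -0.0001
```

servo_tool([
  [[0.1,-1,0,0],[0.2,-1.5,0,0],[0.2,-1.5,0,0]],
])

```text
time_s: 7.45
tool_pos: [0.588, -0.1221, 0.1833]
tcp_rot: [3.135, 0.204, 0.0]
contact_force: [0.3, 1.6, -0.1]
finger_gap: 0.0002
```

servo_tool([
  [[0.1,-1,0,0],[0.2,-1.5,0,0],[0.2,-1.5,0,0]],
])

```text
time_s: 7.7
tool_pos: [0.5882, -0.1237, 0.1833]
tcp_rot: [3.135, 0.203, 0.0]
contact_force: [-0.1, 0.9, 0.3]
finger_gap: 0.0002
```

```bash
python3 look.py a8;python3 - <<'E'
from h import *
from plant import r
c=r.read_camera("side")
co,sn=np.cos(.13),np.sin(.13)
for x in(-5,0,5):
  for y in(-30,-35,-40):
    z=.02+np.sqrt(155**2-x*x-y*y)/1000
    print(x,y,((proj(c,[.5863+(co*x-sn*y)/1e3,-.1098+(sn*x+co*y)/1e3,z])[0]-[240,140]+.5)*5-.5+[400,0]).round(0))
E
```

```text
7.7 [ 0.58817387 -0.12369121  0.18331552] [-0.10453938  0.90389696  0.33007402]
tcp sel mm 0.05728126884574575 -14.016911245341957
-5 -30 [572.  94.]
-5 -35 [572.  91.]
-5 -40 [572.  87.]
0 -30 [563.  94.]
0 -35 [563.  91.]
0 -40 [563.  87.]
5 -30 [554.  94.]
5 -35 [554.  91.]
5 -40 [554.  87.]
```

View pics/a8.png

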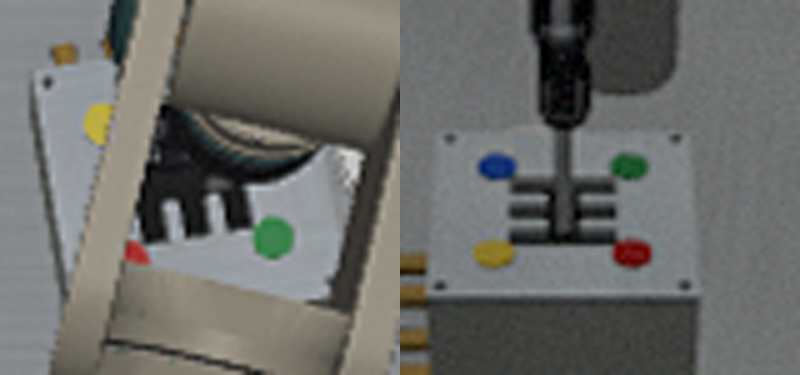

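servo_tool([
  [[0.1,-1,0,0],[0.3,-2,0,0],[0.3,-2,0,0]],
])

```text
time_s: 8.1
tool_pos: [0.5884, -0.1256, 0.1832]
tcp_rot: [-3.135, -0.204, 0.0]
contact_force: [-0.8, 2.3, 0.1]
finger_gap: -0.0003
```

servo_tool([
  [[0.1,-1,0,0],[0.3,-2,0,0],[0.3,-2,0,0]],
])

```text
time_s: 8.35
tool_pos: [0.5887, -0.1271, 0.183]
tcp_rot: [-3.134, -0.204, 0.001]
contact_force: [-0.6, 4.9, -1.1]
finger_gap: 0.0002
```

servo_tool([
  [[-1.3,10,0,0],[-3.9,30,0,0],[-3.9,30,30,0],[-3.9,30,65,0],[-3.9,30,65,0]],
])

```text
time_s: 8.77
tool_pos: [0.5868, -0.0978, 0.2569]
tcp_rot: [3.13, 0.203, 0.019]
contact_force: [0.3, -1.0, 1.5]
finger_gap: 0.0001
```

servo_tool([
  [[-35,-5,0,0],[-70,-9,0,0],[-78,-42,0,0],[-78,-64,0,0],[-78,-64,0,0]],
])

```text
time_s: 9.18
tool_pos: [0.506, -0.1648, 0.2489]
tcp_rot: [3.132, 0.197, 0.002]
contact_force: [-0.9, 0.0, 0.0]
finger_gap: 0.0001
```

```bash
python3 look.py a9
```

```text
9.1833 [ 0.50604011 -0.16477905  0.2489381 ] [-0.85056404  0.03096628  0.0010955 ]
tcp sel mm -86.70980630770295 -44.11070933460788
```

View pics/a9.png

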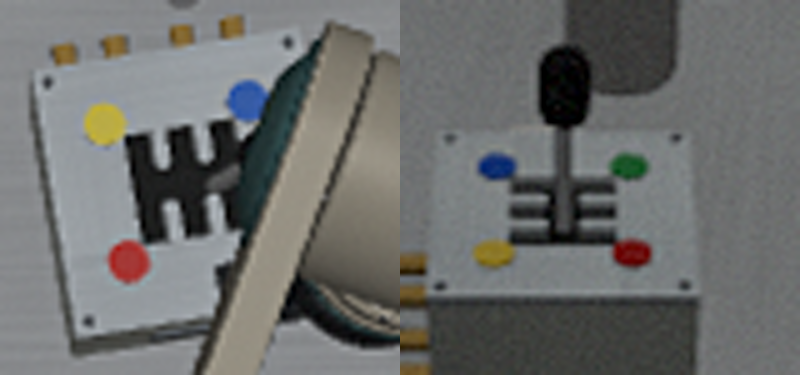

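servo_tool([
  [[0,3,-22,0],[0,3,-44,0],[0,3,-69,0],[0,3,-69,0],[0,3,-69,0]],
])

```text
time_s: 9.7
tool_pos: [0.5066, -0.1576, 0.1787]
tcp_rot: [-3.134, -0.205, 0.003]
contact_force: [0.1, 0.1, 0.9]
finger_gap: -0.0
```

servo_tool([
  [[10,1.3,0,0],[20,2.6,0,0],[30,3.9,0,0],[40,5.2,0,0],[48,6.3,0,0]],
])

```text
time_s: 10.12
tool_pos: [0.5565, -0.152, 0.1819]
tcp_rot: [3.133, 0.204, 0.006]
contact_force: [0.3, 0.1, 0.8]
finger_gap: -0.0003
```

```bash
python3 look.py b1
```

```text
10.1167 [ 0.55649391 -0.15200355  0.18189373] [0.27293379 0.09017978 0.82948221]
tcp sel mm -35.02560784427403 -37.98354724274347
```

View pics/b1.png

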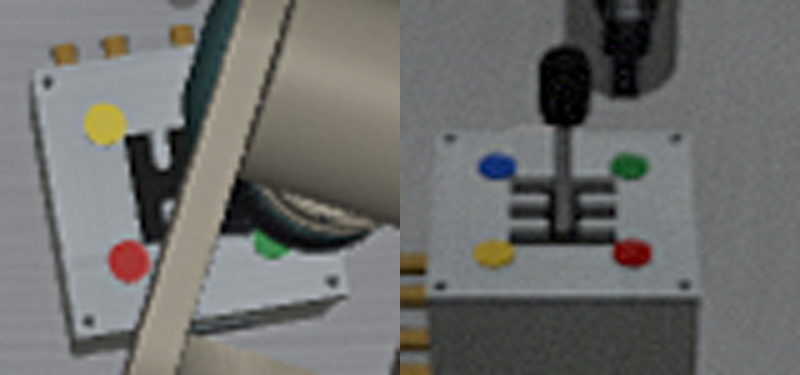

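servo_tool([
  [[5.2,-1.3,0,0],[10.2,-0.7,0,0],[15,0,0,0],[20,0.6,0,0],[25,1.3,0,0]],
])

```text
time_s: 10.63
tool_pos: [0.5802, -0.1511, 0.1795]
tcp_rot: [3.135, 0.203, -0.0]
contact_force: [-2.1, -1.0, 0.6]
finger_gap: 0.0
```

servo_tool([
  [[4,0.5,0,0],[8,1,0,0],[12,1.6,0,0],[16,2.1,0,0],[16,2.1,0,0]],
])

```text
time_s: 11.05
tool_pos: [0.5964, -0.1486, 0.1789]
tcp_rot: [-3.135, -0.204, 0.0]
contact_force: [-0.6, 0.3, 0.4]
finger_gap: -0.0004
```

```bash
python3 look.py b2
```

```text
11.05 [ 0.59636896 -0.14862868  0.1788741 ] [-0.57056676  0.28796079  0.41062604]
tcp sel mm 4.950471922794034 -39.806319643845555
```

View pics/b2.png

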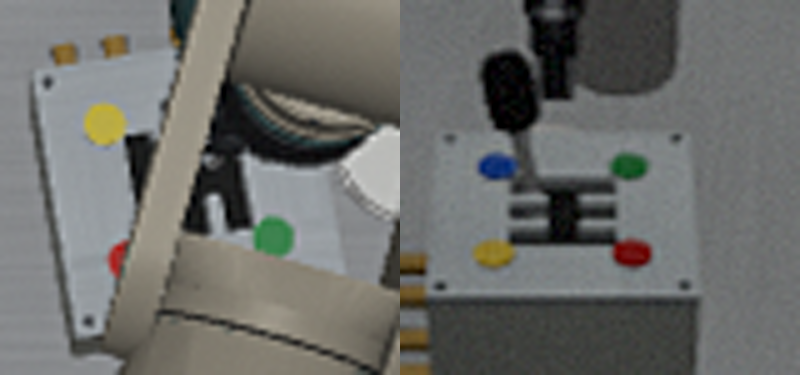

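servo_tool([
  [[2,0.3,0,0],[4,0.5,0,0],[5,0.7,0,0],[5,0.7,0,0]],
])

```text
time_s: 11.48
tool_pos: [0.6009, -0.1481, 0.1791]
tcp_rot: [-3.135, -0.204, 0.001]
contact_force: [-1.6, 0.4, -0.2]
finger_gap: -0.0001
```

servo_tool([
  [[1,0.1,0,0],[2,0.3,0,0],[2,0.3,0,0]],
])

```text
time_s: 11.73
tool_pos: [0.6029, -0.1478, 0.1793]
tcp_rot: [3.135, 0.204, -0.0]
contact_force: [-1.5, -0.4, -0.9]
finger_gap: 0.0002
```

servo_tool([
  [[1,0.1,0,0],[2,0.3,0,0],[2,0.3,0,0]],
])

```text
time_s: 11.98
tool_pos: [0.605, -0.1475, 0.1793]
tcp_rot: [3.135, 0.204, 0.0]
contact_force: [-1.6, -1.1, 0.2]
finger_gap: -0.0001
```

servo_tool([
  [[1,0.1,0,0],[1.5,0.2,0,0],[1.5,0.2,0,0]],
])

```text
time_s: 12.23
tool_pos: [0.6063, -0.1474, 0.1792]
tcp_rot: [3.135, 0.204, -0.001]
contact_force: [-2.4, -1.2, -0.5]
finger_gap: -0.0003
```

servo_tool([
  [[1,0.1,0,0],[1.5,0.2,0,0],[1.5,0.2,0,0]],
])

```text
time_s: 12.48
tool_pos: [0.6075, -0.1472, 0.179]
tcp_rot: [-3.135, -0.204, 0.002]
contact_force: [-5.3, -1.4, -1.1]
finger_gap: 0.0002
```

```bash
python3 look.py b3;python3 - <<'E'
from h import *
from plant import r
c=r.read_camera("side")
co,sn=np.cos(.13),np.sin(.13)
for x in(30,35,40):
  for y in(-40,):
    z=.02+np.sqrt(155**2-x*x-y*y)/1000
    print(x,y,((proj(c,[.5863+(co*x-sn*y)/1e3,-.1098+(sn*x+co*y)/1e3,z])[0]-[240,140]+.5)*5-.5+[400,0]).round(0))
E
```

```text
12.4833 [ 0.60749242 -0.14719666  0.17902902] [-5.26613095 -1.43820361 -1.08477128]
tcp sel mm 16.165712200373466 -39.82836734549807
30 -40 [510.  91.]
35 -40 [501.  93.]
40 -40 [493.  95.]
```

View pics/b3.png

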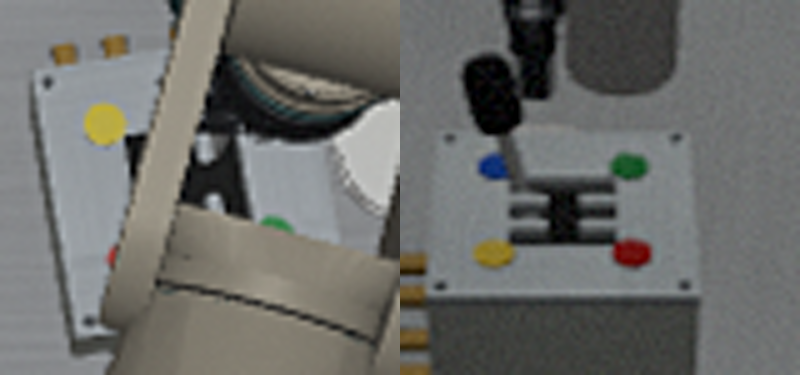

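The force rose to 5 N and the knob is at (492,94), which matches x'=40, y'=-40: the end stop. I'll back off and move clear.

servo_tool([
  [[-15,-2,0,0],[-40,-5,0,0],[-60,-8,20,0],[-80,-10,55,0],[-100,-13,90,0]],
])

```text
time_s: 13.05
tool_pos: [0.5069, -0.1598, 0.2697]
tcp_rot: [-3.134, -0.204, 0.001]
contact_force: [0.4, -0.4, 1.7]
finger_gap: 0.0001
```

servo_tool([
  [[-25,-20,10,0],[-50,-45,20,0],[-75,-70,20,0],[-100,-100,20,0],[-110,-130,20,0]],
])

```text
time_s: 13.47
tool_pos: [0.3963, -0.2913, 0.2911]
tcp_rot: [3.132, 0.204, 0.005]
contact_force: [1.0, -0.5, -0.4]
finger_gap: 0.0004
```

servo_tool([
  [[-15,-25,0,0],[-30,-50,0,0],[-45,-75,0,0],[-45,-75,0,0],[-45,-75,0,0]],
])

```text
time_s: 13.88
tool_pos: [0.3526, -0.3663, 0.2897]
tcp_rot: [3.134, 0.2, 0.002]
contact_force: [0.6, 0.8, -0.2]
finger_gap: 0.0001
```

```bash
python3 look.py b4; python3 - <<'E'
from plant import r
import cv2
cv2.imwrite("pics/top9.png",r.read_camera("top")["pixels"][:,:,::-1])
E
```

```text
13.8833 [ 0.35259064 -0.36625255  0.28971322] [ 0.56742549  0.82487133 -0.17301858]
tcp sel mm -264.98230300478264 -223.99185988176637
```

View pics/b4.png

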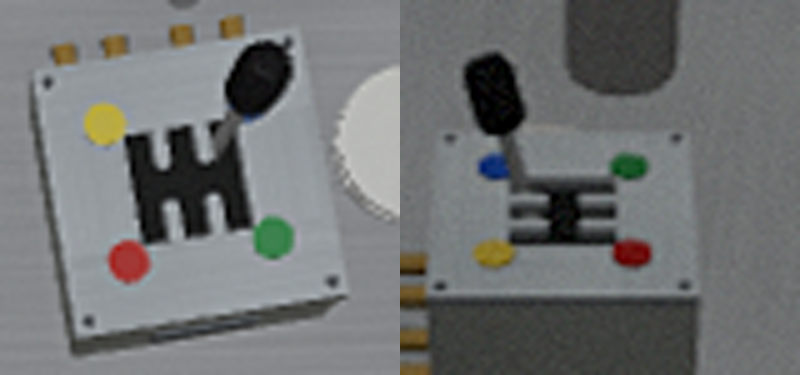

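View pics/top9.png

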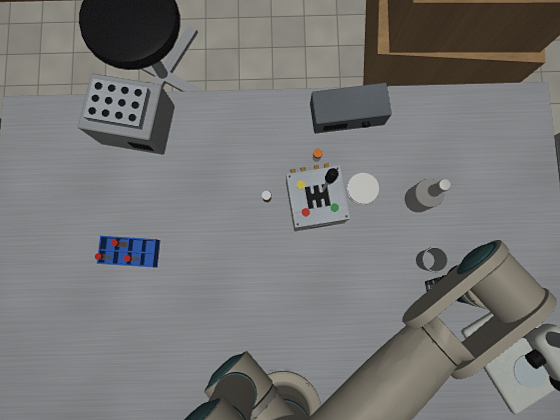

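```bash
python3 - <<'E'
from h import *
from plant import r
ct,cs=r.read_camera("top"),r.read_camera("side")
p,e=tri([ct,cs],[np.array([260.5/5-.5+280,78.5/5-.5+160]),np.array([94.5/5-.5+240,94.5/5-.5+140])])
print(p,e,"blue err mm",1e3*np.linalg.norm(p[:2]-[.6299,-.1444]),r.read_state()["joint_velocities"].round(3))
r.sign_off()
E
```

```text
[ 0.63117636 -0.14536058  0.16433801] [ 0.00977934  0.2175749  -0.22997292 -0.05654643] blue err mm 1.5974407090410703 [-0.002  0.001  0.001 -0.003 -0.    -0.003]
the job is handed in; nothing more can be done
```

The lever is in the blue slot, and I've handed the job in. I pushed the knob with the outside of the closed fingers in three moves: +x to the gate's centre, -y along the cross channel, then +x into the corner. For the last two I pushed until the force rose to about 5 N at the end stop.

- **Final position:** with the arm clear, the two cameras put the knob about 1.6 mm from the blue disc's centre, at a height of 164 mm (about 165 mm expected when home).
- **Surroundings:** the vials, dishes, wash bottle, beaker and tube rack look unmoved in the last top picture. I judged that by eye and did not measure it.
- **Arm:** the arm was still and the force reading was at noise level.
- **Time:** about 14 s of the 51 s allowed.
- **One disagreement:** in the -y push the fingers had to go about 6 mm further than I had worked out, probably because the closed fingers are thinner than I assumed. The camera view confirmed the knob was in the outer slot before I went on.

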